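Tug the sample cabinet's lid, free its catch if it is caught, and hold the lid open

ROBOT

A 6-joint arm with a two-finger parallel gripper is mounted at the origin on a cart in front of the work surface, level with it; the furniture and walls round the work are solid. World frame = base frame: x ahead of the robot, y to its left, z up, the work surface at z = 0. Lengths are in m, angles in rad, forces in N, time in s.
With the tool pointing down it reaches from about 0.425 to 0.95 m from the base axis. Payload 3.5 kg.
Tool frame: the origin (TCP) lies at the centre of the arm's flange, where the gripper is bolted on; the fingertips stand 173 mm ahead of it and the grasp point (between the pads) lies 155 mm ahead of it (ctrl.tcp_to_grasp is the distance from the TCP to the grasp point, in m); z points along the fingers, x is the direction in which the jaws open and shut, and the axes are right-handed (so a half turn about z gives the same grasp; the last joint's range is limited). The gripper opens to 85 mm and grips with 20 to 120 N. Pads are 22 mm wide; open, the fingers measure 114 mm over their backs; the gripper's body (76 mm by 85 mm) begins 54 mm behind the grasp point. The pads swing forward as they close: fully open they stand 13 mm farther back than shut.
Start: joints at [1.12, 0.286, 1.577, -0, 1.279, -0.15], TCP at [0.2, 0.645, 0.405] pointing down, gripper open.
Joint ranges: [-2.77, 2.77], [-0.9, 2.22], [0.21, 2.48], [-1.53, 4.67], [0.24, 2.81], [-2.84, 2.84]. Speed limits (rad/s): [2.79, 2.79, 3.14, 3.14, 3.14, 3.14].

INTERFACE

Orientations are given as a unit quaternion [x, y, z, w].
In Python, from plant import readout, imaging, ctrl, spotter gives the robot as it stands.
- The arm moves only by the tool apply_moves, never from a script. Its argument "steps" is a list of rows, each an object of numbers: "tx", "ty", "tz": the shift along the tool's x, y, z in mm; "wx", "wy", "wz": the turn, a rotation vector about the tool's x, y, z in rad. In form: [{"tx": .., "ty": .., "tz": .., "wx": .., "wy": .., "wz": ..}, ...]. A call has 1 to 12 rows; each row is the pose to reach, as a shift and turn from the pose commanded when the call began, along the tool's axes at that moment; what a row does not reach only later rows make up. A row lasts 1/10 s, in which the tool goes at most 50 mm and 8.59 degrees, less where a joint would pass 70% of its speed; a pose out of reach is approached as far as the arm can. A call with a gripper value outside its range is refused whole. "hand" is the opening, from 0 (shut) to 1 (fully open), set as the call begins (left out, the last holds). The fingers move at their own pace and stop on an object; "force" is the grip in N (left out, the last holds). Time passes only in rows, so rows that repeat a pose let the fingers close. It gives the time, the measured TCP pose, the force and the opening at its end, in the units of the state.
- readout.get_state(): the state, without advancing time (a new reading comes with each control period).
- imaging.read_camera(name): name is "scene" or "side" or "wrist"; returns a dict with "img" (400x640x3 uint8, red, green, blue), "vfov" (degrees; the focal length in pixels is half the picture's height over the tangent of half this angle, whatever the lens; pixels are square), "cx", "cy" (the principal point, pixels), "k1" (the pictures are not rectified: a ray, as slopes to the right and down, at radius r is drawn at 1 + k1 r^2 times it, then the intrinsics apply), "R" (3x3) and "t" (3): a world point X has camera coordinates R X + t; the wrist camera has in their place "tool_from_camera" (4x4, takes a point from camera to tool coordinates, whose origin is the TCP and whose axes are the tool frame's). Camera axes: x right, y down, z forward; pixel columns grow to the right and rows downward; lengths in m; the calibration is good to about 2 mm. A picture is of the moment at which its call begins: read the wrist's pose just before it. There is no depth.
- ctrl.sign_off(): hands the job in, once; it reports no verdict.
Trained networks look in the newest picture that a camera, given by its name, has taken for a name from the list of things; names that differ only in an ending like _2 or _b are one class to them, and where a whole thing is asked for, a point or a joint stands for the part that bears it (a point fixed in the world has none). Each returns a list of dicts, best first, with "confidence" (0 to 1); they miss things now and then, are a little off and sometimes report something else, mostly with a low value. They report only what shows in the picture. A call takes as long as a camera call.
- spotter.trace(camera, label): "region" (400x640 bool, what is visible of it) and "uv" ([column, row] in pixels, amid what is visible of it).
The state is a dict: "time": time; "qpos": joint angles; "dq": joint speeds; "joint_efforts": joint torques, N m; "eef_pos": TCP position; "tcp_rot": TCP orientation; "contact_force": force on the tool from outside, world axes, zero at the start; "wrist_torque": the same for the moment, N m; "opening": opening from 0.0 (shut) to 1.0 (fully open).
Only numpy, scipy, OpenCV 4.12 (cv2) and the standard library are available. Lean on these libraries where they do the work, as an engineer would, in place of code of your own. Each camera call takes 0.05 s, during which the arm holds its last target.

TASK

The tubes in the small white bench cabinet are to be taken out by a colleague. Before touching the push pin, tug the grey lid upward by its steel grip bar to learn whether the hidden catch has hold of it; if it has, push the pin on the right of the cabinet fully down to free the lid. Then swing the lid up by its bar to about 55 degrees and finish while still gripping it and holding it there, since it falls shut by itself; leave the petri dish and the tape roll beside the cabinet where they are.

Things in the scene. Friction and masses are not known exactly. Their poses are not given: they have to be found in the camera images.
- cabinet: Low white cabinet fixed to the bench, 130 (x) by 200 (y) by 83 mm high. Origin: centre of its underside; x points to its back, y to its left, z up. Left: compartment under the grey lid (y -44 to +99 mm). Right: closed catch housing (deck 83 mm up) with the push pin. A catch hidden inside may or may not hold the lid at the start; nothing outside shows it.
- lid (a joint): Lid angle (rad): 0 shut, grows as it swings up and back; stop at 1.4. It weighs about 0.25 kg and falls shut from every angle when let go. Caught, it lifts only about 0.05 rad (6 mm at the bar), then stops hard; free, it rises with about 1.5 N at the bar.
- lid_hinge (a point): Middle of the lid's hinge line, which runs along the cabinet's y: 65 mm behind the cabinet's origin, 27.5 mm to its left and 83 mm up.
- lid_grip (a point): Centre of the lid's grip bar: level steel round bar 30 mm long along the cabinet's y, 14 mm thick, on a 12 mm stem, 30 mm above the lid's top face. Lid shut: 50 mm in front of the cabinet's origin, 27.5 mm left, 119 mm up; 115 mm in front of the hinge line, 36 mm above it. Pinched from above by its flat ends it can turn between the pads as the lid swings.
- pin (a joint): Travel of the push pin (m): 0 up, 0.007 fully down. About 2 N moves it; it stays down once pushed.
- pin_top (a point): Centre of the push pin's top: upright round grey button 22 mm across, 12 mm above the housing's deck when up, 5 mm when down. Up: 40 mm in front of the cabinet's origin, 75.5 mm to its right, 95 mm up. Push it straight down with the lid let down: fully down frees the lid for good.
- petri_dish: Shut petri dish 91 mm across, 14 mm high, lying left of the cabinet; origin: centre of its underside. Bystander.
- tape_roll: Roll of tape 64 mm across, 13 mm high, lying right of the cabinet; origin: centre of its underside. Bystander.

How it is judged:
On the way:
1. the lid is tugged up by the fingers, at least 0.02 rad, while the push pin is still up (contact force between the fingers and lid above 0.5 N and value of joint lid between 0.02 and 0.6 rad and value of joint pin below 0.002 m), for 0.1 s.
At the end, for the whole second after the job is handed in: The lid is held still by the fingers at its grip bar, 40 to 70 degrees open (0.7 to 1.22 rad) (value of joint lid between 0.7 and 1.22 rad and velocity of joint lid between -0.15 and 0.15 rad/s and contact force between the fingers and lid above 0.4 N and distance between the grasp point and lid_grip below 0.045 m); the arm keeps its last pose, push and grip.
It fails at once if the petri dish or the tape roll is moved more than 30 mm (distance of any of petri_dish, tape_roll from where it was at the start of the episode above 0.03 m).
It also fails if it takes over 42 s, if anything falls off the work surface, if the arm or the gripper's body presses on something with over 40 N, if the wrist force passes 120 N, or if a joint passes its speed limit or range.

## Working session

There is one attempt and no reset: what is moved stays moved. The work goes in short steps, Python scripts to look and compute and a tool call to move; the robot and the scene stay as the last step left them, time stands still between calls to the robot, and variables do not carry over. Pictures are saved under pics/ and viewed, and the job is handed in when it is done.

Besides the shell and the picture viewer there is one more tool, called after "Call:" by a JSON object that holds its "api" and its "payload". apply_moves: Moves the arm, as the interface text tells. Its arguments: {"type":"object","properties":{"steps":{"type":"array","items":{"type":"object","properties":{"tx":{"type":"number"},"ty":{"type":"number"},"tz":{"type":"number"},"wx":{"type":"number"},"wy":{"type":"number"},"wz":{"type":"number"}}}},"hand":{"type":"number"},"force":{"type":"number"}},"required":["steps"]}

```bash
mkdir -p pics; ls; cat > look.py <<'E'
import cv2,sys
from plant import readout, imaging, ctrl, spotter
def shot(n,f):
    d=imaging.read_camera(n); cv2.imwrite('pics/'+f,d['img'][:,:,::-1]); return d
E
python3 - <<'E'
from look import *
s=readout.get_state(); print(s)
for n in ['scene','side']:
    d=shot(n,n+'0.png'); print({k:v for k,v in d.items() if k!='img'})
    for l in ['cabinet','lid','pin','lid_grip','pin_top','petri_dish','tape_roll']:
        print(n,l,[(round(float(r['confidence']),2),[round(float(x)) for x in r['uv']],int(r['region'].sum())) for r in spotter.trace(n,l)])
print(readout.get_state()['time'])
E
```

```text
pics
{'time': 0.0, 'qpos': array([ 1.12000927e+00,  2.87206981e-01,  1.57817838e+00,  1.45030493e-05,
        1.27864369e+00, -1.50000478e-01]), 'dq': array([ 0.00163133,  0.00155637, -0.00199472, -0.00169668, -0.00123114,
        0.00061587]), 'joint_efforts': array([ 9.75404146e-04, -4.06003010e+01, -2.92617452e+01, -1.35443138e-04,
        5.92875367e-03,  1.84201821e-05]), 'eef_pos': array([0.19984381, 0.64447568, 0.40331839]), 'tcp_rot': array([ 8.05069453e-01,  5.93179308e-01, -1.08094470e-03,  5.61798555e-04]), 'contact_force': array([ 0.14410597,  0.26051823, -0.10387537]), 'wrist_torque': array([-0.01478596,  0.0635775 , -0.03170771]), 'opening': 1.0031345216486776}
{'vfov': 42.93719546081905, 'cx': 323.92817608161954, 'cy': 198.14613601430003, 'k1': -0.07482726892764606, 'R': array([[-0.65697828, -0.75373039,  0.01643295],
       [-0.60489288,  0.51398584, -0.60821309],
       [ 0.44998239, -0.40952297, -0.79360367]]), 't': array([0.26177459, 0.4067899 , 0.81235184])}
scene cabinet [(0.55, [317, 225], 8027)]
scene lid [(0.62, [309, 222], 4104)]
scene pin [(0.64, [360, 202], 107)]
scene lid_grip [(0.74, [307, 219], 4134)]
scene pin_top [(0.62, [362, 202], 116)]
scene petri_dish [(0.73, [273, 293], 1364), (0.65, [319, 223], 7972)]
scene tape_roll [(0.77, [389, 195], 428), (0.16, [319, 223], 7961)]
{'vfov': 52.61015513679996, 'cx': 315.40424264548614, 'cy': 204.18550044827302, 'k1': -0.0755546044493588, 'R': array([[ 0.9934815 , -0.11375603,  0.00735297],
       [-0.06901773, -0.65159135, -0.75542389],
       [ 0.09072516,  0.74999218, -0.65519514]]), 't': array([-0.51770495,  0.05339907,  0.95240587])}
side cabinet [(0.89, [307, 219], 5542)]
side lid [(0.87, [304, 197], 2470)]
side pin [(0.58, [289, 226], 75)]
side lid_grip [(0.75, [306, 198], 2396)]
side pin_top [(0.61, [291, 227], 111), (0.35, [307, 219], 5221)]
side petri_dish [(0.67, [271, 190], 109)]
side tape_roll [(0.6, [302, 292], 485)]
0.8
```

```bash
python3 - <<'E'
import cv2
a=cv2.imread('pics/scene0.png')[130:330,200:440]; b=cv2.imread('pics/side0.png')[130:330,200:440]
cv2.imwrite('pics/crop_sc.png',cv2.resize(a,None,fx=3,fy=3,interpolation=2)[:600]); cv2.imwrite('pics/crop_sd.png',cv2.resize(b,None,fx=3,fy=3,interpolation=2)[:600])
E
```

```text
(no output)
```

View pics/crop_sc.png

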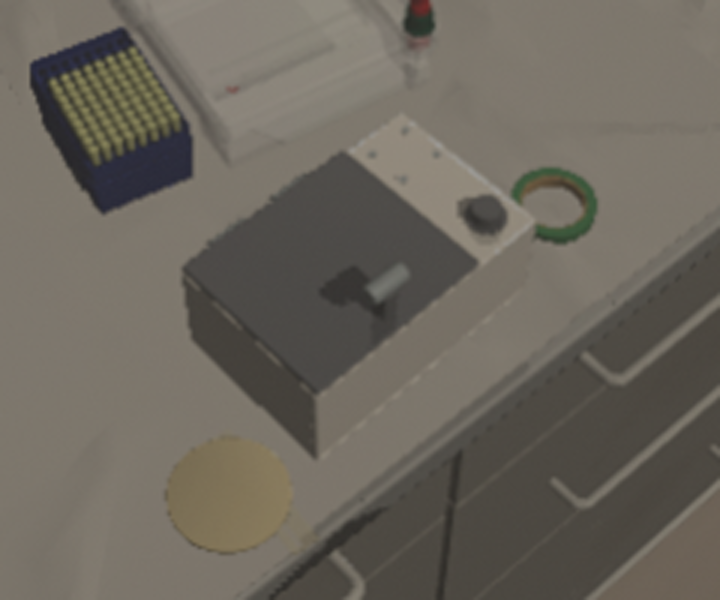

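View pics/crop_sd.png

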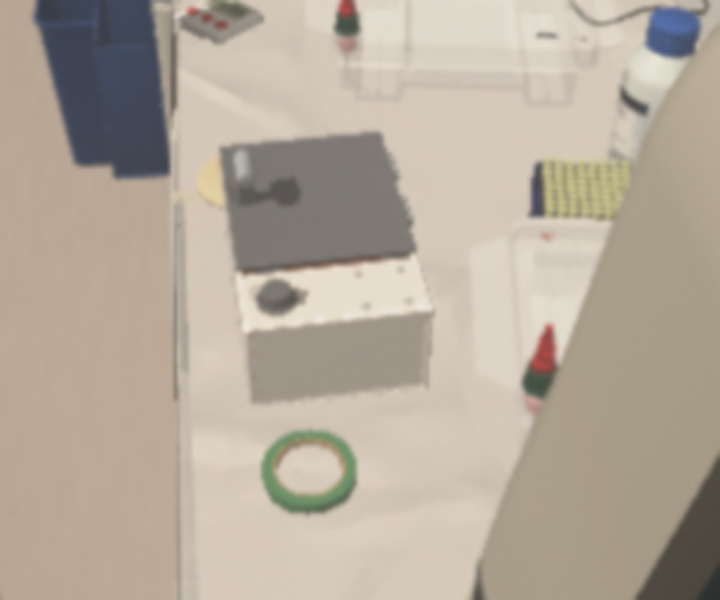

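View pics/side0.png

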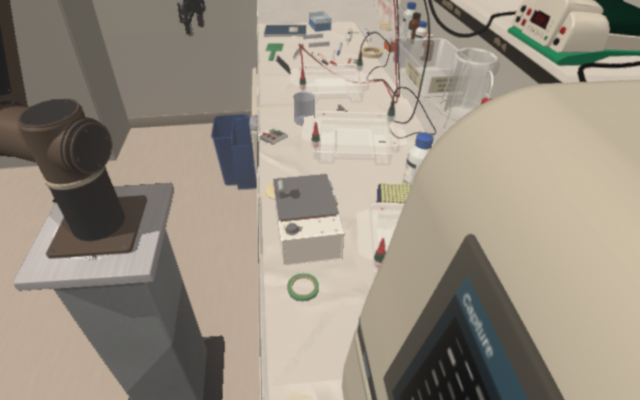

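The scene crop shows the cabinet with its bar at about (329,224) px, the pin at (362,201) and the tape roll to its right. The side view shows the bar at about (280,185) and the pin at (291,228). Next I fit the cabinet pose to these corners in both views.

```bash
cat > geo.py <<'E'
import numpy as np
from scipy.optimize import least_squares
def proj(d,X):
    c=X@np.array(d['R']).T+np.array(d['t']); s=c[:,:2]/c[:,2:]
    r2=(s**2).sum(1,keepdims=True); s=s*(1+d['k1']*r2)
    f=200/np.tan(np.radians(d['vfov'])/2)
    return s*f+[d['cx'],d['cy']]
def ray(d,uv):
    f=200/np.tan(np.radians(d['vfov'])/2)
    p=(np.array(uv,float)-[d['cx'],d['cy']])/f; s=p.copy()
    for _ in range(10): s=p/(1+d['k1']*(s@s))
    R=np.array(d['R']);return -R.T@d['t'], R.T@np.r_[s,1]
def onplane(d,uv,z):
    o,v=ray(d,uv); return o+v*(z-o[2])/v[2]
def w(p,L):
    c,s=np.cos(p[2]),np.sin(p[2]); L=np.array(L)/1000
    return L@np.array([[c,s,0],[-s,c,0],[0,0,1]])+[p[0],p[1],0]
E
python3 - <<'E'
from look import *; from geo import *
S=imaging.read_camera('scene');D=imaging.read_camera('side')
sc=[((-65,-100,83),(533,220)),((65,-100,83),(402,117)),((-65,99,89),(318,390)),((-65,99,0),(318,457)),((-50,27.5,119),(388,282)),((-40,-75.5,95),(487,213)),((65,99,89),(185,270))]
sd=[((-65,-100,83),(245,332)),((65,-100,83),(432,312)),((-65,-100,0),(252,403)),((65,-100,0),(428,385)),((-50,27.5,119),(241,165)),((-40,-75.5,95),(274,294)),((-65,99,89),(221,147)),((65,99,89),(380,133))]
A=lambda l:(np.array([a for a,_ in l],float),np.array([b for _,b in l])/3+[200,130])
a,b=A(sc),A(sd)
f=lambda p:np.r_[(proj(S,w(p,a[0]))-a[1]).ravel(),(proj(D,w(p,b[0]))-b[1]).ravel()]
best=min((least_squares(f,[.3,.6,y],loss='soft_l1') for y in (-1.5,0,1.5,3)),key=lambda r:r.cost)
p=best.x; print(p,best.cost); print(f(p).reshape(-1,2).round(1).tolist())
np.save('cab.npy',p)
print('grip',w(p,[[-50,27.5,119]]),'pin',w(p,[[-40,-75.5,95]]),'hinge',w(p,[[65,27.5,83]]))
print('dish',onplane(S,(200+229/3,130+494/3),.014),'tape',onplane(S,(200+555/3,130+204/3),.0065),onplane(D,(200+309/3,130+470/3),.0065))
print('tape in cab', np.linalg.norm([0]))
E
```

```text
[ 0.49025589 -0.06847895  6.33546504] 19.28420398521676
[[1.4, -1.4], [-0.9, -3.0], [-0.4, 0.2], [0.2, 1.1], [-0.9, -0.5], [-0.4, -3.3], [-2.1, -2.4], [-1.2, -0.0], [0.0, -0.7], [-1.5, 3.3], [-0.7, 2.0], [0.3, 1.6], [-0.1, -1.5], [-1.8, -0.4], [-0.6, -0.9]]
grip [[ 0.43888717 -0.04362932  0.119     ]] pin [[ 0.45425587 -0.14596604  0.095     ]] hinge [[ 0.55373005 -0.03761989  0.083     ]]
dish [0.43280225 0.0898696  0.014     ] tape [ 0.46580993 -0.2361772   0.0065    ] [ 0.46922871 -0.23171546  0.0065    ]
tape in cab 0.0
```

```bash
cat > tgt.py <<'E'
import numpy as np
from scipy.spatial.transform import Rotation as Ro
from plant import readout
def rel(grasp, yaw, s=None, tcp=False):
    """world grasp pos, cabinet yaw -> tool-frame shift (mm), rotvec. tool x along cab +y, z down"""
    s=s or readout.get_state()
    R=Ro.from_quat(s['tcp_rot']); c,sn=np.cos(yaw),np.sin(yaw)
    T=Ro.from_matrix(np.array([[-sn,c,0],[c,sn,0],[0,0,-1]]).T.T)
    p=np.array(grasp)+[0,0,0.155]
    return (R.inv().apply(p-s['eef_pos'])*1000).round(1), (R.inv()*T).as_rotvec().round(3)
E
python3 - <<'E'
from tgt import *
print(rel([.47,.25,.25],.052),rel([.444,-.044,.25],.052)); print(readout.get_state()['eef_pos'])
E
```

```text
(array([-2.970e+02,  3.749e+02, -2.000e-01]), array([ 0.   , -0.   , -0.353])) (array([-5.855e+02,  4.371e+02, -3.000e-01]), array([ 0.   , -0.   , -0.353]))
[0.19995943 0.64468974 0.40477356]
```

Call:
{"api": "apply_moves", "payload": {"steps": [{"tx": -30,"ty": 38,"wz": -0.1},{"tx": -60,"ty": 76,"wz": -0.2},{"tx": -90,"ty": 114,"wz": -0.3},{"tx": -120,"ty": 152,"wz": -0.353},{"tx": -150,"ty": 190,"wz": -0.353},{"tx": -180,"ty": 227,"wz": -0.353},{"tx": -210,"ty": 265,"wz": -0.353},{"tx": -240,"ty": 303,"wz": -0.353},{"tx": -270,"ty": 341,"wz": -0.353},{"tx": -297,"ty": 375,"wz": -0.353},{"tx": -297,"ty": 375,"wz": -0.353}]}}

```text
$.steps[0]: bad value
```

```bash
python3 - <<'E'
from tgt import *
print(rel([.444,-.044,.25],.052)); print(readout.get_state())
E
```

```text
(array([-5.855e+02,  4.371e+02, -3.000e-01]), array([ 0.   , -0.   , -0.353]))
{'time': 0.9, 'qpos': array([ 1.11999554e+00,  2.86254200e-01,  1.57666658e+00, -8.14930840e-06,
        1.27860629e+00, -1.49993195e-01]), 'dq': array([ 6.12790625e-04,  5.56513315e-04, -7.06838708e-04,  5.41792704e-04,
        6.49757366e-04,  3.10040501e-05]), 'joint_efforts': array([-6.45202931e-05, -4.05960417e+01, -2.92948973e+01, -1.91521603e-04,
        4.37811850e-04, -2.56224801e-06]), 'eef_pos': array([0.19995943, 0.64468974, 0.40477356]), 'tcp_rot': array([ 8.05074342e-01,  5.93173923e-01,  3.08265901e-05, -1.18344739e-05]), 'contact_force': array([ 0.27096228, -0.3888266 , -0.00630175]), 'wrist_torque': array([0.00442454, 0.02002787, 0.01575226]), 'opening': 1.0010611802527376}
```

All six keys are probably required.

Call:
{"api": "apply_moves", "payload": {"steps": [{"tx": -30,"ty": 38,"tz": 0,"wx": 0,"wy": 0,"wz": -0.1},{"tx": -60,"ty": 76,"tz": 0,"wx": 0,"wy": 0,"wz": -0.2},{"tx": -90,"ty": 114,"tz": 0,"wx": 0,"wy": 0,"wz": -0.3},{"tx": -120,"ty": 152,"tz": 0,"wx": 0,"wy": 0,"wz": -0.353},{"tx": -150,"ty": 190,"tz": 0,"wx": 0,"wy": 0,"wz": -0.353},{"tx": -180,"ty": 227,"tz": 0,"wx": 0,"wy": 0,"wz": -0.353},{"tx": -210,"ty": 265,"tz": 0,"wx": 0,"wy": 0,"wz": -0.353},{"tx": -240,"ty": 303,"tz": 0,"wx": 0,"wy": 0,"wz": -0.353},{"tx": -270,"ty": 341,"tz": 0,"wx": 0,"wy": 0,"wz": -0.353},{"tx": -297,"ty": 375,"tz": 0,"wx": 0,"wy": 0,"wz": -0.353},{"tx": -297,"ty": 375,"tz": 0,"wx": 0,"wy": 0,"wz": -0.353}]}}

```text
time: 2.0
eef_pos: [0.4724, 0.2463, 0.4051]
tcp_rot: [0.691, 0.723, 0.0, 0.001]
contact_force: [-0.4, 0.3, 0.3]
opening: 0.994
```

```bash
python3 - <<'E'
from tgt import *
print(rel([.444,-.044,.25],.052)); s=readout.get_state();print(s['time'],s['eef_pos'],s['contact_force'])
E
```

```text
(array([-288.7,  -41.7,    0.4]), array([ 0.002,  0.001, -0.006]))
2.0 [0.47244212 0.24631698 0.40512144] [-0.41914551  0.27314996  0.31816454]
```

Call:
{"api": "apply_moves", "payload": {"steps": [{"tx": -45,"ty": -7,"tz": 0,"wx": 0,"wy": 0,"wz": 0},{"tx": -90,"ty": -14,"tz": 0,"wx": 0,"wy": 0,"wz": 0},{"tx": -135,"ty": -21,"tz": 0,"wx": 0,"wy": 0,"wz": 0},{"tx": -180,"ty": -28,"tz": 0,"wx": 0,"wy": 0,"wz": 0},{"tx": -225,"ty": -35,"tz": 0,"wx": 0,"wy": 0,"wz": 0},{"tx": -265,"ty": -41,"tz": 0,"wx": 0,"wy": 0,"wz": 0},{"tx": -288,"ty": -42,"tz": 0,"wx": 0,"wy": 0,"wz": 0},{"tx": -288,"ty": -42,"tz": 0,"wx": 0,"wy": 0,"wz": 0},{"tx": -288,"ty": -42,"tz": 0,"wx": 0,"wy": 0,"wz": 0}]}}

```text
time: 2.9
eef_pos: [0.4432, -0.0394, 0.4048]
tcp_rot: [0.689, 0.725, 0.0, -0.0]
contact_force: [-0.3, 0.4, 0.3]
opening: 1.0
```

```bash
python3 - <<'E'
from look import *; import pickle,numpy as np
s=readout.get_state(); d=shot('wrist','wrist0.png'); pickle.dump((s,d),open('w0.pkl','wb'))
print(s['time'],s['eef_pos'],s['tcp_rot']); print({k:v for k,v in d.items() if k!='img'})
for l in ['cabinet','lid','lid_grip','pin']:
    for r in spotter.trace('wrist',l):
        y,x=np.nonzero(r['region']);print(l,r['confidence'],r['uv'],x.min(),x.max(),y.min(),y.max())
E
```

```text
2.9 [ 0.44315303 -0.03941654  0.40477711] [ 6.88639821e-01  7.25103470e-01  3.19386910e-04 -2.29795730e-04]
{'vfov': 60.902036117177005, 'cx': 312.43987665726956, 'cy': 201.48704364088908, 'k1': -0.06843639280931717, 'tool_from_camera': array([[ 9.99999651e-01,  5.04852116e-04, -6.65238051e-04,
         1.75033325e-04],
       [-2.88599957e-04,  9.56418117e-01,  2.92000516e-01,
        -7.47855908e-02],
       [ 7.83662803e-04, -2.92000222e-01,  9.56417930e-01,
         3.07954334e-02],
       [ 0.00000000e+00,  0.00000000e+00,  0.00000000e+00,
         1.00000000e+00]])}
cabinet 0.81 [284.8, 219.3] 164 391 151 301
lid 0.72 [308.3, 232.0] 226 391 166 299
lid_grip 0.92 [308.8, 232.6] 225 391 166 299
lid_grip 0.64 [288.1, 221.3] 165 391 152 301
pin 0.94 [188.9, 194.7] 177 205 182 208
```

View pics/wrist0.png

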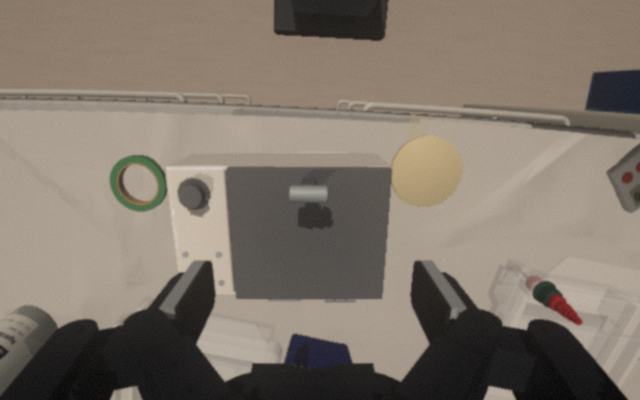

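The wrist view shows the bar at about (309,193), the pin at (193,194), the tape at (138,183) and the dish at (426,171). I'll zoom in for corner pixels.

```bash
python3 - <<'E'
import cv2
a=cv2.imread('pics/wrist0.png')[140:310,150:400]
cv2.imwrite('pics/crop_w0.png',cv2.resize(a,None,fx=3.2,fy=3.2,interpolation=2))
E
```

```text
(no output)
```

View pics/crop_w0.png

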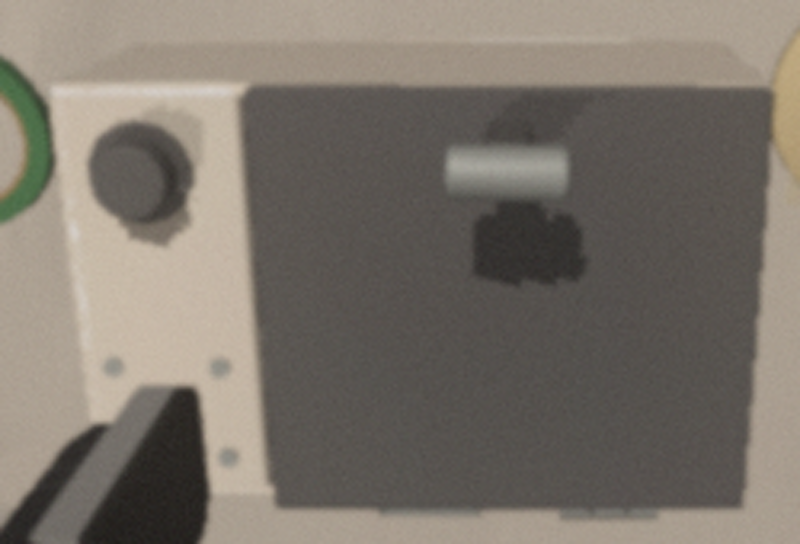

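```bash
python3 - <<'E'
from geo import *; import pickle
from scipy.spatial.transform import Rotation as Ro
s,d=pickle.load(open('w0.pkl','rb'))
T=np.eye(4);T[:3,:3]=Ro.from_quat(s['tcp_rot']).as_matrix();T[:3,3]=s['eef_pos']
M=np.linalg.inv(T@d['tool_from_camera']);d['R']=M[:3,:3];d['t']=M[:3,3]
l=[((-65,-100,83),(52,88)),((-65,99,89),(770,90)),((65,99,89),(743,507)),((-50,27.5,119),(507,171)),((-40,-75.5,95),(130,172))]
X=np.array([a for a,_ in l],float);U=np.array([b for _,b in l])/3.2+[150,140]
f=lambda p:(proj(d,w(p,X))-U).ravel()
r=least_squares(f,[.49,-.068,.05],loss='soft_l1');p=r.x;print(p,f(p).reshape(-1,2).round(1).tolist())
np.save('cab.npy',p)
print('grip',w(p,[[-50,27.5,119]]),'pin',w(p,[[-40,-75.5,95]]))
print('bar alone',onplane(d,U[3],.119),'pin alone',onplane(d,U[4],.095))
from tgt import rel
g=w(p,[[-50,27.5,119]])[0]
print(rel(g,p[2]))
E
```

```text
[ 0.49119805 -0.06734755  0.04771798] [[-2.2, -1.9], [2.2, -0.6], [0.5, 1.3], [0.3, 0.1], [-1.1, 3.1]]
grip [[ 0.43994322 -0.04226385  0.119     ]] pin [[ 0.45484492 -0.14466961  0.095     ]]
bar alone [ 0.43986303 -0.04248766  0.119     ] pin alone [ 0.45204743 -0.14353807  0.095     ]
(array([ -3.4,  -3.5, 130.7]), array([-0.   , -0.   ,  0.007]))
```

Call:
{"api": "apply_moves", "payload": {"steps": [{"tx": -3,"ty": -3,"tz": 35,"wx": 0,"wy": 0,"wz": 0},{"tx": -3,"ty": -3,"tz": 70,"wx": 0,"wy": 0,"wz": 0},{"tx": -3,"ty": -3,"tz": 100,"wx": 0,"wy": 0,"wz": 0},{"tx": -3,"ty": -3,"tz": 120,"wx": 0,"wy": 0,"wz": 0},{"tx": -3,"ty": -3,"tz": 129,"wx": 0,"wy": 0,"wz": 0},{"tx": -3,"ty": -3,"tz": 129,"wx": 0,"wy": 0,"wz": 0},{"tx": -3,"ty": -3,"tz": 129,"wx": 0,"wy": 0,"wz": 0},{"tx": -3,"ty": -3,"tz": 129,"wx": 0,"wy": 0,"wz": 0}]}}

```text
time: 3.95
eef_pos: [0.4411, -0.0431, 0.2773]
tcp_rot: [0.688, 0.725, 0.001, 0.001]
contact_force: [0.3, 0.1, 0.6]
opening: 1.005
```

Call:
{"api": "apply_moves", "payload": {"steps": [{"tx": 0,"ty": 0,"tz": 0,"wx": 0,"wy": 0,"wz": 0},{"tx": 0,"ty": 0,"tz": 0,"wx": 0,"wy": 0,"wz": 0},{"tx": 0,"ty": 0,"tz": 0,"wx": 0,"wy": 0,"wz": 0},{"tx": 0,"ty": 0,"tz": 0,"wx": 0,"wy": 0,"wz": 0},{"tx": 0,"ty": 0,"tz": 0,"wx": 0,"wy": 0,"wz": 0},{"tx": 0,"ty": 0,"tz": 0,"wx": 0,"wy": 0,"wz": 0},{"tx": 0,"ty": 0,"tz": 0,"wx": 0,"wy": 0,"wz": 0},{"tx": 0,"ty": 0,"tz": 0,"wx": 0,"wy": 0,"wz": 0},{"tx": 0,"ty": 0,"tz": 0,"wx": 0,"wy": 0,"wz": 0},{"tx": 0,"ty": 0,"tz": 0,"wx": 0,"wy": 0,"wz": 0}], "hand": 0.2, "force": 30}}

```text
time: 4.95
eef_pos: [0.4404, -0.0429, 0.2761]
tcp_rot: [0.688, 0.725, 0.0, -0.0]
contact_force: [-2.3, 3.7, 5.4]
opening: 0.341
```

```bash
python3 - <<'E'
from look import *
s=readout.get_state(); shot('wrist','wrist1.png'); print(s['time'],s['eef_pos'],s['contact_force'],s['wrist_torque'],s['opening'])
E
```

```text
4.95 [ 0.44044272 -0.04285655  0.27607119] [-2.2675543   3.74549841  5.37634625] [ 0.57883587  0.27810094 -0.04034489] 0.34108904420686353
```

View pics/wrist1.png

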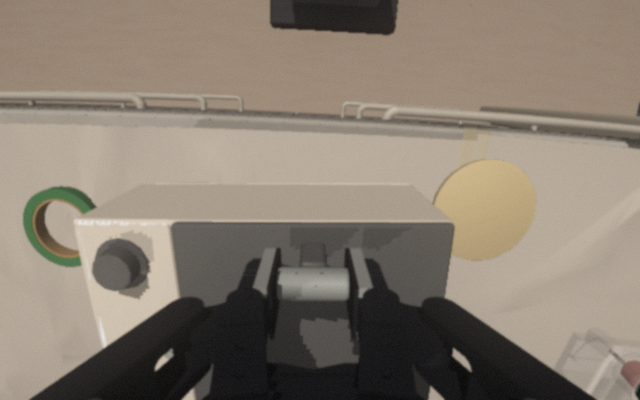

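The bar is held between the pads at about (313,284) px, and the opening of 29 mm matches its 30 mm length. Next is the tug, in small increments.

Call:
{"api": "apply_moves", "payload": {"steps": [{"tx": 0,"ty": 0,"tz": -1,"wx": 0,"wy": 0,"wz": 0},{"tx": 0,"ty": 0,"tz": -2,"wx": 0,"wy": 0,"wz": 0},{"tx": 0,"ty": 0.5,"tz": -3,"wx": 0,"wy": 0,"wz": 0},{"tx": 0,"ty": 1,"tz": -4,"wx": 0,"wy": 0,"wz": 0},{"tx": 0,"ty": 1,"tz": -4,"wx": 0,"wy": 0,"wz": 0},{"tx": 0,"ty": 1,"tz": -4,"wx": 0,"wy": 0,"wz": 0}]}}

```text
time: 5.6
eef_pos: [0.4413, -0.0428, 0.2791]
tcp_rot: [0.689, 0.725, 0.0, -0.0]
contact_force: [5.0, 3.0, -4.9]
opening: 0.344
```

Call:
{"api": "apply_moves", "payload": {"steps": [{"tx": 0,"ty": 0,"tz": -1,"wx": 0,"wy": 0,"wz": 0},{"tx": 0,"ty": 0.5,"tz": -2,"wx": 0,"wy": 0,"wz": 0},{"tx": 0,"ty": 1,"tz": -3,"wx": 0,"wy": 0,"wz": 0},{"tx": 0,"ty": 1,"tz": -4,"wx": 0,"wy": 0,"wz": 0},{"tx": 0,"ty": 1,"tz": -4,"wx": 0,"wy": 0,"wz": 0}]}}

```text
time: 6.1
eef_pos: [0.4424, -0.0428, 0.2832]
tcp_rot: [0.689, 0.725, 0.001, 0.0]
contact_force: [5.8, 3.5, -5.1]
opening: 0.348
```

It has risen about 7 mm with an ambiguous force, so I'll pull a little further to decide.

Call:
{"api": "apply_moves", "payload": {"steps": [{"tx": 0,"ty": 0.3,"tz": -1,"wx": 0,"wy": 0,"wz": 0},{"tx": 0,"ty": 0.5,"tz": -2,"wx": 0,"wy": 0,"wz": 0},{"tx": 0,"ty": 1,"tz": -3,"wx": 0,"wy": 0,"wz": 0},{"tx": 0,"ty": 1,"tz": -3,"wx": 0,"wy": 0,"wz": 0}]}}

```text
time: 6.5
eef_pos: [0.4435, -0.0427, 0.2861]
tcp_rot: [0.689, 0.725, 0.001, 0.0]
contact_force: [4.9, 4.2, -5.9]
opening: 0.345
```

```bash
python3 - <<'E'
from look import *
s=readout.get_state(); shot('wrist','wrist2.png'); print(s['time'],s['eef_pos'],s['contact_force'],s['wrist_torque'],s['opening'])
E
```

```text
6.5 [ 0.44347828 -0.04268794  0.28613056] [ 4.87850811  4.18731342 -5.94501943] [ 0.56117673 -0.72751727  0.00352898] 0.34456613172462686
```

View pics/wrist2.png

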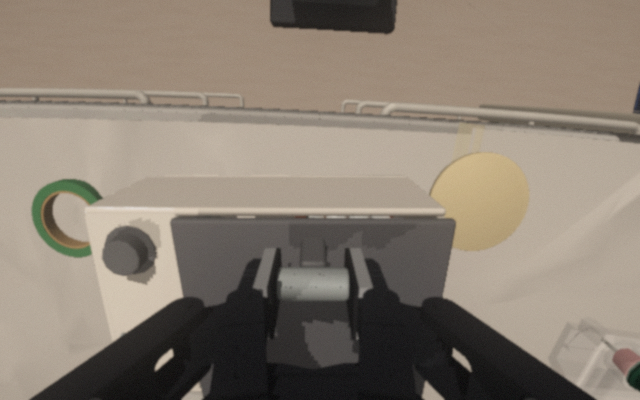

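The bar sits at the same pixels in the grip, so it isn't slipping. A gap shows under the lid's front edge (row ~216) after a 10 mm rise, past the 6 mm a caught lid would allow. The lid looks free, and I'll confirm that by following its arc gently.

```bash
python3 - <<'E'
import numpy as np
a=np.arctan2(36,115);r=120.5;t0=.092
for t in list(np.arange(.12,.99,.04))+[.97]:
    print(round(t,2),'ty',round(r*(np.cos(a+t0)-np.cos(a+t)),1),'tz',round(-r*(np.sin(a+t)-np.sin(a+t0)),1))
E
```

```text
0.12 ty 1.3 tz -3.1
0.16 ty 3.4 tz -7.4
0.2 ty 5.7 tz -11.7
0.24 ty 8.1 tz -15.9
0.28 ty 10.6 tz -20.0
0.32 ty 13.4 tz -23.9
0.36 ty 16.3 tz -27.8
0.4 ty 19.3 tz -31.5
0.44 ty 22.5 tz -35.1
0.48 ty 25.8 tz -38.6
0.52 ty 29.3 tz -42.0
0.56 ty 32.9 tz -45.2
0.6 ty 36.6 tz -48.2
0.64 ty 40.5 tz -51.1
0.68 ty 44.4 tz -53.9
0.72 ty 48.5 tz -56.5
0.76 ty 52.7 tz -58.9
0.8 ty 56.9 tz -61.2
0.84 ty 61.3 tz -63.2
0.88 ty 65.7 tz -65.2
0.92 ty 70.2 tz -66.9
0.96 ty 74.7 tz -68.4
0.97 ty 75.9 tz -68.8
```

Call:
{"api": "apply_moves", "payload": {"steps": [{"tx": 0,"ty": 1.3,"tz": -3,"wx": 0,"wy": 0,"wz": 0},{"tx": 0,"ty": 3.4,"tz": -7.4,"wx": 0,"wy": 0,"wz": 0},{"tx": 0,"ty": 5.7,"tz": -11.7,"wx": 0,"wy": 0,"wz": 0},{"tx": 0,"ty": 5.7,"tz": -11.7,"wx": 0,"wy": 0,"wz": 0}]}}

```text
time: 6.95
eef_pos: [0.449, -0.0424, 0.2981]
tcp_rot: [0.688, 0.725, 0.0, -0.0]
contact_force: [3.6, 3.8, -5.4]
opening: 0.346
```

```bash
python3 - <<'E'
from look import *
s=readout.get_state(); shot('wrist','wrist3.png'); print(s['time'],s['eef_pos'],s['contact_force'],s['wrist_torque'],s['opening'])
E
```

```text
6.95 [ 0.44904029 -0.04242743  0.2980847 ] [ 3.58878046  3.84072564 -5.38157204] [ 0.56078657 -0.30626026 -0.07365428] 0.34596749309942426
```

View pics/wrist3.png

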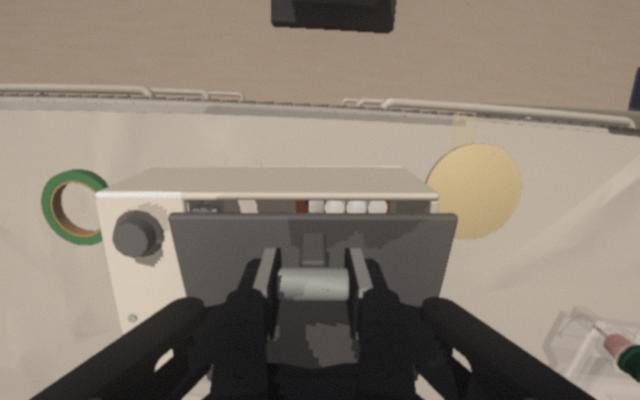

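The lid is free: the white tubes show in the opening at row ~207, and the pin is still up. The pin needs no push, so I continue along the arc.

Call:
{"api": "apply_moves", "payload": {"steps": [{"tx": 0,"ty": 2.4,"tz": -4.2,"wx": 0,"wy": 0,"wz": 0},{"tx": 0,"ty": 4.9,"tz": -8.3,"wx": 0,"wy": 0,"wz": 0},{"tx": 0,"ty": 7.7,"tz": -12.2,"wx": 0,"wy": 0,"wz": 0},{"tx": 0,"ty": 10.6,"tz": -16.1,"wx": 0,"wy": 0,"wz": 0},{"tx": 0,"ty": 13.6,"tz": -19.8,"wx": 0,"wy": 0,"wz": 0},{"tx": 0,"ty": 16.8,"tz": -23.4,"wx": 0,"wy": 0,"wz": 0},{"tx": 0,"ty": 20.1,"tz": -26.9,"wx": 0,"wy": 0,"wz": 0},{"tx": 0,"ty": 23.6,"tz": -30.3,"wx": 0,"wy": 0,"wz": 0},{"tx": 0,"ty": 27.2,"tz": -33.5,"wx": 0,"wy": 0,"wz": 0},{"tx": 0,"ty": 30.9,"tz": -36.5,"wx": 0,"wy": 0,"wz": 0},{"tx": 0,"ty": 30.9,"tz": -36.5,"wx": 0,"wy": 0,"wz": 0}]}}

```text
time: 8.1
eef_pos: [0.4805, -0.0409, 0.3358]
tcp_rot: [0.688, 0.725, 0.0, 0.0]
contact_force: [-2.5, 4.3, -2.2]
opening: 0.341
```

```bash
python3 - <<'E'
from look import *
s=readout.get_state(); shot('wrist','wrist4.png'); print(s['time'],s['eef_pos'],s['contact_force'],s['wrist_torque'],s['opening'])
E
```

```text
8.1 [ 0.48046062 -0.04087138  0.33575561] [-2.52569132  4.31309644 -2.20250289] [ 0.74915731  0.55246412 -0.08554992] 0.3408989470975652
```

View pics/wrist4.png

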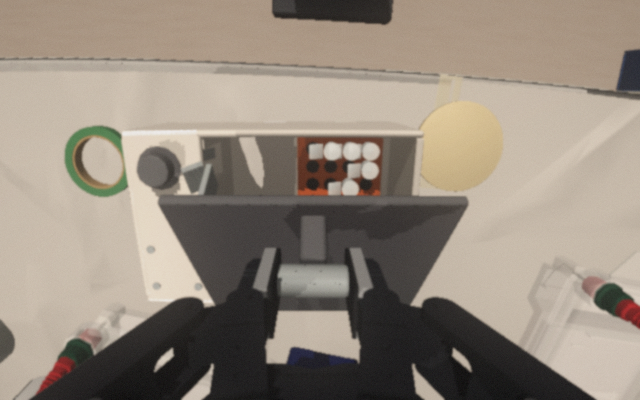

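The lid is about half open, with the bar still centred in the pads at (313,281) and small forces. I go on to about 0.96 rad.

Call:
{"api": "apply_moves", "payload": {"steps": [{"tx": 0,"ty": 3.9,"tz": -2.9,"wx": 0,"wy": 0,"wz": 0},{"tx": 0,"ty": 7.8,"tz": -5.7,"wx": 0,"wy": 0,"wz": 0},{"tx": 0,"ty": 11.9,"tz": -8.3,"wx": 0,"wy": 0,"wz": 0},{"tx": 0,"ty": 16.1,"tz": -10.7,"wx": 0,"wy": 0,"wz": 0},{"tx": 0,"ty": 20.3,"tz": -13,"wx": 0,"wy": 0,"wz": 0},{"tx": 0,"ty": 24.7,"tz": -15,"wx": 0,"wy": 0,"wz": 0},{"tx": 0,"ty": 29.1,"tz": -17,"wx": 0,"wy": 0,"wz": 0},{"tx": 0,"ty": 33.6,"tz": -18.7,"wx": 0,"wy": 0,"wz": 0},{"tx": 0,"ty": 38.1,"tz": -20.2,"wx": 0,"wy": 0,"wz": 0},{"tx": 0,"ty": 38.1,"tz": -20.2,"wx": 0,"wy": 0,"wz": 0},{"tx": 0,"ty": 38.1,"tz": -20.2,"wx": 0,"wy": 0,"wz": 0},{"tx": 0,"ty": 38.1,"tz": -20.2,"wx": 0,"wy": 0,"wz": 0}]}}

```text
time: 9.35
eef_pos: [0.5182, -0.0389, 0.3557]
tcp_rot: [0.688, 0.725, 0.0, 0.0]
contact_force: [-1.5, 3.8, -1.1]
opening: 0.337
```

```bash
python3 - <<'E'
from look import *; from geo import *
from scipy.spatial.transform import Rotation as Ro
s=readout.get_state(); shot('wrist','wrist5.png'); shot('side','side5.png'); print(s['time'],s['eef_pos'],s['contact_force'],s['wrist_torque'],s['opening'])
p=np.load('cab.npy'); h=w(p,[[65,27.5,83]])[0]
g=s['eef_pos']+Ro.from_quat(s['tcp_rot']).apply([0,0,.155]); v=g-h
fx=v[0]*np.cos(p[2])+v[1]*np.sin(p[2])
print('dist',np.hypot(fx,v[2]),'theta',np.arctan2(v[2],-fx)-np.arctan2(36,115))
E
```

```text
9.35 [ 0.51822438 -0.03893113  0.35566205] [-1.51551576  3.8308173  -1.13847268] [ 0.68092328  0.48551702 -0.01531287] 0.3372142483948231
dist 0.12319121032350891 theta 0.9666775307226227
```

View pics/wrist5.png

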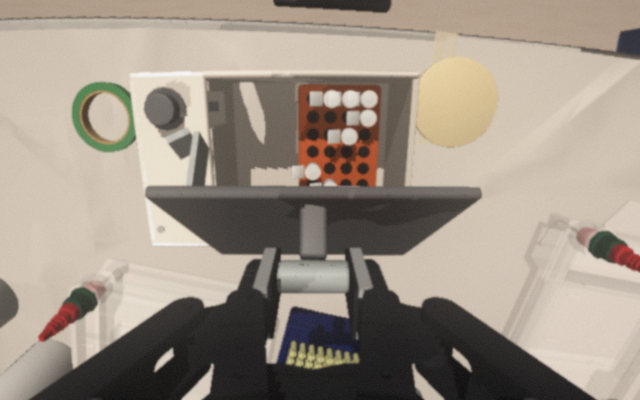

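View pics/side5.png

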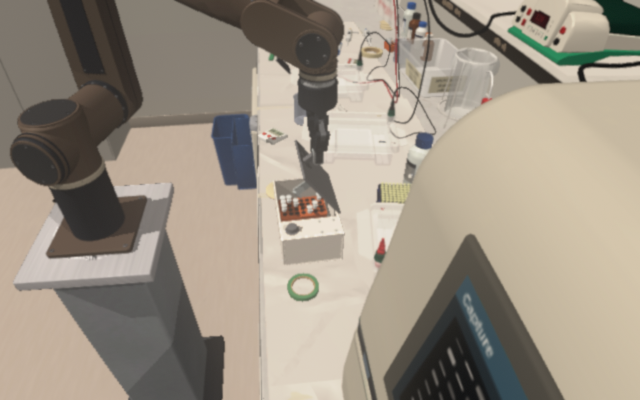

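The lid stands at about 0.97 rad with its bar in the pads at (313,276). The dish and the tape roll are unmoved and the pin is still up. Handing in.

```bash
python3 - <<'E'
from look import *
s=readout.get_state(); print(s['time'],abs(s['dq']).max(),s['opening'],s['eef_pos']); print(ctrl.sign_off())
E
```

```text
9.45 0.0016324117739320138 0.34578157706165397 [ 0.5181777  -0.03895031  0.35565628]
the job is handed in; nothing more can be done
None
```

I tugged the lid by its grip bar with the pin still up and found the catch was not holding it, so I never touched the pin. I then swung the lid up and handed in at about 9.5 s, still gripping the bar.

- **Tug:** the lid rose 10 mm, past the 6 mm at which a caught lid stops. The force did not climb sharply and the bar did not slip in the pads. The vertical force was about 5–6 N rather than the 1.5 N given for a free lid, so I judged it free from the travel. A further 12 mm of rise, with the tubes showing in the gap, confirmed it.
- **Final hold:** the lid is at about 0.97 rad (55°), worked out from the arm pose and the fitted cabinet position. The bar is centred in the pads, the opening is 29 mm, the grip is set to 30 N and the arm is still. The bar's distance from the hinge came out at 123 mm against the nominal 120.5 mm, which is within calibration error.
- **Bystanders:** the petri dish and the tape roll look untouched in the last wrist picture; I judged this by eye and did not measure it.
- **Cabinet fit:** this left differences of up to about 3 pixels at the pin and some corners. The bar itself agreed to within 1 mm in the wrist view.

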